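# Sort salvaged vending spirals and drive motors

### The arm

A 7-joint arm with a two-finger parallel gripper is mounted at the origin on the work surface. World frame = base frame: x ahead of the robot, y to its left, z up, the work surface at z = 0. Lengths are in mm, angles in rad, forces in N, time in s.
With the tool pointing down it reaches from about 425 to 800 mm from the base axis. Payload 8.3 kg.
Tool frame: the origin (TCP) lies at the very end of the fingers, on their centre line; the grasp point (between the pads) lies 19 mm behind it; z points along the fingers, y is the line along which they close (so a half turn about z gives the same grasp; the last joint's range is limited). The gripper opens to 85 mm and grips with 20 to 120 N. Pads are 22 mm wide; open, the fingers measure 114 mm over their backs; the gripper's body (76 mm by 85 mm) begins 54 mm behind the grasp point. The pads swing forward as they close: fully open they stand 13 mm farther back than shut.
Start: joints at [1.274, 0.383, 0.016, 1.37, -0.006, 1.388, -0.046], TCP at [144.838, -607.967, 208.579] pointing down, gripper open.
Joint ranges: [-2.95, 2.95], [-0.25, 2.06], [-1.52, 1.56], [0.18, 2.33], [-1.44, 4.58], [0.02, 2.06], [-3.01, 3.01]. Speed limits (rad/s): [2.39, 2.39, 3.01, 3.01, 3.14, 3.14, 3.14].

### API

Orientations are given as a rotation vector (axis times angle).
In Python, from bench import arm gives the robot as it stands.
- The arm moves only by the tool arm_command, never from a script. Its argument "plan" is a list that holds one entry, the list of rows, each a list of 6 numbers: the shift along the tool's x, y, z in mm, then the turn, a rotation vector about the tool's x, y, z in degrees. In form: [[[tx, ty, tz, ax, ay, az], ...]]. A call has 1 to 8 rows; each row is the pose to reach, as a shift and turn from the pose commanded when the call began, along the tool's axes at that moment; what a row does not reach only later rows make up. A row lasts 1/10 s, in which the tool goes at most 50 mm and 8.59 degrees, less where a joint would pass 70% of its speed; a pose out of reach is approached as far as the arm can. A call with a gripper value outside its range is refused whole. "hand" is the closure, from -1 (fully open) to 1 (shut), set as the call begins (left out, the last holds). The fingers move at their own pace and stop on an object; "newtons" is the grip in N (left out, the last holds). Time passes only in rows, so rows that repeat a pose let the fingers close. It gives the time, the measured TCP pose, the force, the opening and the grip force at its end, in the units of the state.
- arm.observe(): the state, without advancing time (a new reading comes with each control period).
- arm.snapshot(name): name is "scene" or "top"; returns a dict with "image" (384x512x3 uint8, blue, green, red), "intrinsics" (3x3 intrinsics, pixels), "k1" (the pictures are not rectified: a ray, as slopes to the right and down, at radius r is drawn at 1 + k1 r^2 times it, then the intrinsics apply), "rvec" (rotation vector, rad) and "tvec" (3), from world to camera coordinates, as OpenCV has them. Camera axes: x right, y down, z forward; pixel columns grow to the right and rows downward; lengths in mm; the calibration is good to about 2 mm. A picture is of the moment at which its call begins. There is no depth.
- arm.sign_off(): hands the job in; it is judged then, once.
Trained networks look in the newest picture that a camera, given by its name, has taken for a name from the list of things; names that differ only in an ending like _2 or _b are one class to them, and where a whole thing is asked for, a point or a joint stands for the part that bears it (a point fixed in the world has none). Each returns a list of dicts, best first, with "conf" (0 to 1); they miss things now and then, are a little off and sometimes report something else, mostly with a low value. They report only what shows in the picture. A call takes as long as a camera call.
- arm.spot_in(name, camera): "rect" ([left, top, right, bottom] in pixels, round what is visible of it).
The state is a dict: "time": time; "joints": joint angles; "dq": joint speeds; "tau": joint torques, N m; "tcp_pos": TCP position; "tool_rot": TCP orientation; "contact_force": force on the tool from outside, world axes, zero at the start; "wrist_torque": the same for the moment, N m; "gripper_width": finger opening in mm; "finger_force": force on a finger pad.
Only numpy, scipy, OpenCV 4.12 (cv2) and the standard library are available. Lean on these libraries where they do the work, as an engineer would, in place of code of your own. Each camera call takes 0.05 s, during which the arm holds its last target. There are 200 camera calls.

### The job

Clear the salvaged vending parts off the bench into the two grey bins by kind: both wire spirals go into the bin that already holds a spiral, both drive motors into the bin that already holds a motor. Lay the spirals flat in one layer, and set the motors down (do not drop them) upright in one spread-out layer, with a clear gap between each motor and the next, the one already there included. Leave the angle bracket and the drinks can that lie among them where they are.

Things in the scene. Friction and masses are not known exactly. Their poses are not given: they have to be found in the camera images.
- coil_bin: shallow open grey bin, fixed, 260 mm (x) by 190 mm (y) and 45 mm high, walls and floor 4 mm thick, the same as the other bin; origin at the centre of its underside, x along its long side. It already holds one spiral, lying across it near its -x end
- motor_bin: shallow open grey bin, fixed, 260 mm (x) by 190 mm (y) and 45 mm high, walls and floor 4 mm thick, the same as the other bin; origin at the centre of its underside, x along its long side. It already holds one motor, across it near its +x end
- coil_a: One of two on the bench: short rigid steel-wire vending spiral, 150 mm long and 44 mm across, lying on its side, black drive disc on the +x end. Solid to the fingers: grip across its 44 mm. Origin under the middle of its length on its underside as built; x along the spiral's axis. Weight about 0.16 kg
- coil_a_center (a point): middle of coil_a, on its axis, 22 mm above what it lies on
- coil_b: One of two on the bench: short rigid steel-wire vending spiral, 150 mm long and 44 mm across, lying on its side, black drive disc on the +x end. Solid to the fingers: grip across its 44 mm. Origin under the middle of its length on its underside as built; x along the spiral's axis. Weight about 0.16 kg
- coil_b_center (a point): middle of coil_b, on its axis, 22 mm above what it lies on
- old_coil: Already in the spiral bin: short rigid steel-wire vending spiral, 150 mm long and 44 mm across, lying on its side, black drive disc on the +x end. Solid to the fingers: grip across its 44 mm. Origin under the middle of its length on its underside as built; x along the spiral's axis. Weight about 0.16 kg
- old_coil_center (a point): middle of old_coil, on its axis, 22 mm above what it lies on
- motor_a: One of two on the bench: spiral drive motor: black plastic gear case 70 mm (x) by 44 mm (y) by 34 mm high, with a steel motor can (28 mm across, 22 mm high, 14 mm to the -x side of the middle) on top and a white coupler 10 mm long on the +x end, 56 mm high overall. Origin at the centre of the case's underside; z up when upright. Weight about 0.2 kg
- motor_b: One of two on the bench: spiral drive motor: black plastic gear case 70 mm (x) by 44 mm (y) by 34 mm high, with a steel motor can (28 mm across, 22 mm high, 14 mm to the -x side of the middle) on top and a white coupler 10 mm long on the +x end, 56 mm high overall. Origin at the centre of the case's underside; z up when upright. Weight about 0.2 kg
- old_motor: Already in the motor bin: spiral drive motor: black plastic gear case 70 mm (x) by 44 mm (y) by 34 mm high, with a steel motor can (28 mm across, 22 mm high, 14 mm to the -x side of the middle) on top and a white coupler 10 mm long on the +x end, 56 mm high overall. Origin at the centre of the case's underside; z up when upright. Weight about 0.2 kg
- bracket: bystander among the parts: steel angle bracket, 150 mm (x) by 40 mm (y), one leg upright on its +y side, 40 mm high, 4 mm thick; origin at the centre of its underside
- can: bystander among the parts: plain aluminium drinks can, 66 mm across, 115 mm high, upright; origin at the centre of its underside

How it is judged:
By the outcome, as a careful person would: the job done as asked, in the order asked, and still so for the second after the job is handed in, with the robot touching nothing.
It also fails if it takes over 72 s, if anything falls off the work surface, if the arm or the gripper's body presses on something with over 40 N, if the wrist force passes 120 N, or if a joint passes its speed limit or range.

## Working session

There is one attempt and no reset: what is moved stays moved. The work goes in short steps, Python scripts to look and compute and a tool call to move; the robot and the scene stay as the last step left them, time stands still between calls to the robot, and variables do not carry over. Pictures are saved under pics/ and viewed, at most 10 in all, crops included, and the job is handed in when it is done.

Besides the shell and the picture viewer there is one more tool, called as name(argument=value, ...) on one line, values as JSON. arm_command: Moves the arm, as the interface text tells. Its arguments: {"type":"object","properties":{"plan":{"type":"array","items":{"type":"array","items":{"type":"array","items":{"type":"number"}}}},"hand":{"type":"number"},"newtons":{"type":"number"}},"required":["plan"]}

```bash
mkdir -p pics; ls; cat > h.py <<'E'
import numpy as np, cv2
from bench import arm
def snap(n,f=None):
    s=arm.snapshot(n)
    if f: cv2.imwrite('pics/'+f,s['image'])
    return s
def ray(s,uv):
    K=np.array(s['intrinsics'],float);k=np.array([s['k1'],0,0,0],float)
    p=cv2.undistortPoints(np.array(uv,float).reshape(-1,1,2),K,k).reshape(-1,2)
    R=cv2.Rodrigues(np.array(s['rvec'],float))[0];t=np.array(s['tvec'],float).ravel()
    d=np.c_[p,np.ones(len(p))]@R
    return -R.T@t,d
def onz(s,uv,z):
    c,d=ray(s,uv); return c+d*((z-c[2])/d[:,2])[:,None]
def proj(s,P):
    return cv2.projectPoints(np.array(P,float).reshape(-1,1,3),np.array(s['rvec'],float),np.array(s['tvec'],float),np.array(s['intrinsics'],float),np.array([s['k1'],0,0,0],float))[0].reshape(-1,2)
def tri(s1,u1,s2,u2):
    c1,d1=ray(s1,[u1]);c2,d2=ray(s2,[u2]);d1=d1[0];d2=d2[0]
    a=np.linalg.lstsq(np.c_[d1,-d2],c2-c1,rcond=None)[0]
    p,q=c1+a[0]*d1,c2+a[1]*d2
    return (p+q)/2,np.linalg.norm(p-q)
E
python3 - <<'E'
from h import *
for n in('scene','top'):
    s=snap(n,n+'0.png');c,_=ray(s,[[0,0]]);print(n,c.round(),np.round(s['intrinsics'],1).tolist(),s['k1'],np.round(s['rvec'],3).ravel())
    for k in('coil_bin','motor_bin','coil_a','motor_a','bracket','can'):
        print(k,[(np.round(d['rect']).astype(int).tolist(),round(d['conf'],2)) for d in arm.spot_in(k,n)])
o=arm.observe();print({k:np.round(v,3).tolist() for k,v in o.items()})
E
```

```text
pics
scene [1561. -259.  766.] [[472.6, 0.0, 260.9], [0.0, 472.6, 187.8], [0.0, 0.0, 1.0]] 0.025924158575886518 [ 1.792  1.393 -0.718]
coil_bin [([68, 171, 156, 248], 0.88)]
motor_bin [([323, 135, 429, 204], 0.65)]
coil_a [([175, 171, 190, 195], 0.51)]
motor_a [([315, 196, 339, 230], 0.88), ([239, 158, 254, 187], 0.7)]
bracket [([289, 160, 326, 198], 0.95)]
can [([176, 194, 210, 243], 0.88)]
top [ 403.   13. 1177.] [[359.1, 0.0, 249.3], [0.0, 359.1, 189.2], [0.0, 0.0, 1.0]] -0.035837090545605965 [ 2.144 -2.189  0.139]
coil_bin [([331, 160, 397, 240], 0.57)]
motor_bin [([102, 160, 164, 249], 0.67)]
coil_a [([295, 185, 315, 228], 0.79), ([229, 135, 252, 180], 0.7)]
motor_a [([188, 138, 208, 162], 0.76), ([299, 184, 316, 230], 0.61), ([112, 170, 141, 186], 0.56), ([333, 157, 396, 240], 0.34), ([343, 218, 390, 231], 0.28)]
bracket [([191, 182, 208, 228], 0.85), ([190, 137, 206, 163], 0.48)]
can [([295, 138, 319, 164], 0.87)]
{'time': 0.7, 'joints': [1.274, 0.383, 0.016, 1.37, -0.006, 1.388, -0.047], 'dq': [0.0, -0.002, -0.0, 0.002, 0.002, 0.001, 0.001], 'tau': [-0.0, -62.717, 0.843, -37.202, 0.017, 0.003, -0.0], 'tcp_pos': [144.837, -607.973, 208.633], 'tool_rot': [3.12, 0.366, 0.0], 'contact_force': [0.03, 0.3, -0.503], 'wrist_torque': [0.013, 0.018, -0.031], 'finger_force': 0.0, 'gripper_width': 85.412}
```

```bash
python3 - <<'E'
import cv2
a=cv2.imread('pics/top0.png')[120:260,90:410];cv2.imwrite('pics/top0c.png',cv2.resize(a,(800,350),interpolation=cv2.INTER_CUBIC))
a=cv2.imread('pics/scene0.png')[110:270,50:450];cv2.imwrite('pics/scene0c.png',cv2.resize(a,(800,320),interpolation=cv2.INTER_CUBIC))
E
```

```text
(no output)
```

View pics/top0c.png

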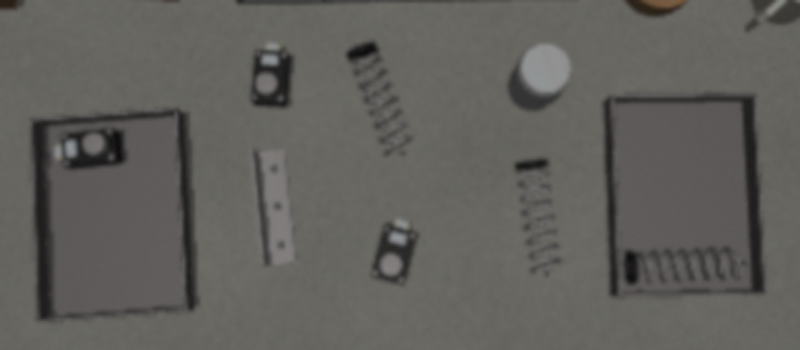

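View pics/scene0c.png

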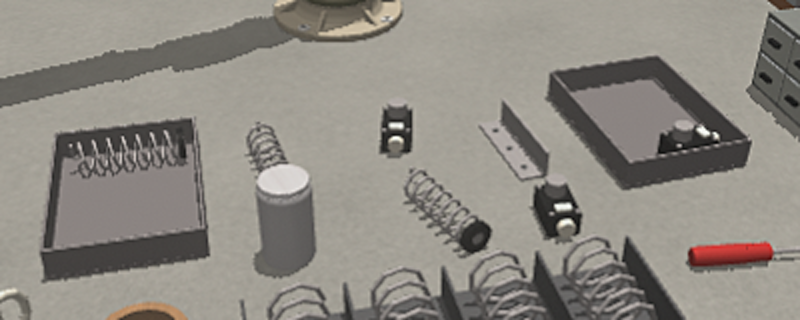

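```bash
cat > m.py <<'E'
from h import *
T=snap('top');S=snap('scene')
t=lambda p:np.array(p)/2.5+[90,120]
s=lambda p:np.array(p)/2+[50,110]
E
python3 - <<'E'
from m import *
def P(n,a,b):
    p,e=tri(T,t(a),S,s(b));print(n,p.round(1),'gap',round(e,1))
P('m1 can top',(266,84),(554,184));P('m1 coupler',(272,46),(566,228))
P('m2 can top',(390,265),(397,106));P('m2 coupler',(402,223),(396,146))
P('om can top',(93,144),(684,128));P('om coupler',(60,150),(712,132))
P('c1 disc',(362,51),(476,235));P('c1 end',(397,154),(414,190))
P('can top',(545,70),(285,180))
for n,A,B in(('mbin',[(33,122),(185,111),(197,307),(40,320)],[(549,72),(658,57),(749,137),(627,164)]),('cbin',[(606,98),(754,96),(764,290),(612,295)],[(57,132),(193,119),(207,233),(45,248)])):
    # match: A order: far-x left, far-x right, near-x right, near-x left
    B=[B[3],B[2],B[1],B[0]] if n=='cbin' else [B[2],B[3],B[0],B[1]]
    for a,b in zip(A,B):print(n,onz(T,[t(a)],45)[0].round(),onz(S,[s(b)],45)[0].round(),[tri(T,t(a),S,s(b))[0].round().tolist()])
for n,a in(('c1',(362,51)),('c1e',(397,154)),('c2',(532,165)),('c2e',(545,272)),('oc',(630,266)),('oce',(742,264))):print(n,onz(T,[t(a)],22+4*(n[0]=='o'))[0].round(1))
for a in [(256,150),(284,150),(293,262),(266,265)]:print('br',onz(T,[t(a)],2)[0].round())
E
```

```text
m1 can top [653.4 164.9  45.9] gap 1.9
m1 coupler [710.6 161.   18.7] gap 1.0
m2 can top [419.4  11.4  46.2] gap 0.0
m2 coupler [473.9  -4.2  14.3] gap 2.1
om can top [579.6 385.3  51.8] gap 0.7
om coupler [575.4 433.8  34.9] gap 1.5
c1 disc [701.   43.6  22.4] gap 2.2
c1 end [ 5.658e+02 -4.000e-01  2.000e+00] gap 0.9
can top [ 650.7 -180.5  109.9] gap 2.9
mbin [611. 465.  45.] [613. 469.  45.] [[612.0, 467.0, 44.0]]
mbin [621. 270.  45.] [633. 276.  45.] [[624.0, 276.0, 38.0]]
mbin [372. 253.  45.] [375. 264.  45.] [[374.0, 259.0, 44.0]]
mbin [360. 450.  45.] [370. 450.  45.] [[360.0, 455.0, 39.0]]
cbin [ 627. -271.   45.] [ 629. -460.   45.] [[637.0, -370.0, 29.0]]
cbin [ 627. -465.   45.] [ 647. -276.   45.] [[635.0, -356.0, 83.0]]
cbin [ 377. -461.   45.] [ 384. -277.   45.] [[397.0, -351.0, 96.0]]
cbin [ 376. -267.   45.] [ 375. -460.   45.] [[376.0, -368.0, 25.0]]
c1 [700.8  42.6  22. ]
c1e [563.   -0.6  22. ]
c2 [ 545.1 -175.8   22. ]
c2e [ 406.4 -187.3   22. ]
oc [ 411.6 -296.4   26. ]
oce [ 410.7 -442.    26. ]
br [575. 185.   2.]
br [574. 148.   2.]
br [426. 138.   2.]
br [423. 173.   2.]
```

```bash
cat > ov.py <<'E'
from h import *
def rz(a):a=np.radians(a);return np.array([[np.cos(a),-np.sin(a),0],[np.sin(a),np.cos(a),0],[0,0,1]])
def box(x0,x1,y0,y1,z0,z1):
    return [np.array([[x0,y0,z],[x1,y0,z],[x1,y1,z],[x0,y1,z],[x0,y0,z]]) for z in(z0,z1)]
th=np.linspace(0,6.2832,25)
def motor():return box(-35,35,-22,22,0,34)+[np.c_[-14+14*np.cos(th),14*np.sin(th),0*th+56],np.array([[35,0,17],[45,0,17]])]
def coil():return [np.c_[0*th+x,22*np.cos(th),22+22*np.sin(th)] for x in(-75,75)]+[np.array([[-75,y,z],[75,y,z]]) for y,z in((22,22),(-22,22),(0,44))]
def bin():return box(-130,130,-95,95,0,45)+box(-126,126,-91,91,4,45)
def over(s,items,f,crop,k):
    x0,y0,x1,y1=crop
    im=cv2.resize(s['image'][y0:y1,x0:x1],None,fx=k,fy=k,interpolation=cv2.INTER_CUBIC)
    im=cv2.convertScaleAbs(im,alpha=1.6)
    col=[(0,255,255),(0,255,0),(255,255,0),(255,0,255)]
    for i,(m,x,y,z,a) in enumerate(items):
        for l in m():
            p=proj(s,l@rz(a).T+[x,y,z]);p=(p+.5-[x0,y0])*k
            cv2.polylines(im,[np.round(p*8).astype(int)],False,col[i%4],1,cv2.LINE_AA,3)
    cv2.imwrite('pics/'+f,im)
E
python3 - <<'E'
from ov import *
import pickle
T=snap('top');S=snap('scene');pickle.dump((T,S),open('ts.pkl','wb'))
I=[(motor,667,164,0,-4),(motor,433,7.5,0,-16),(coil,632,21,0,17.4),(coil,476,-181.5,0,4.7),(coil,411,-369,4,90),(motor,578,397,4,95),(bin,493,362,0,3),(bin,503,-367,0,0.5)]
over(T,I,'ov_t.png',(95,125,405,255),2.58);over(S,I,'ov_s.png',(60,120,440,260),2.1)
E
```

```text
(no output)
```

View pics/ov_t.png

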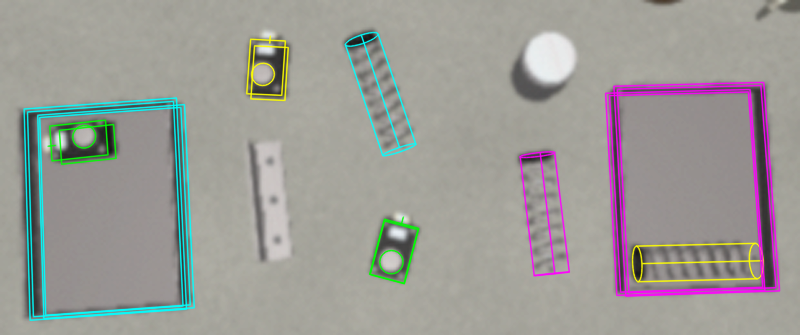

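View pics/ov_s.png

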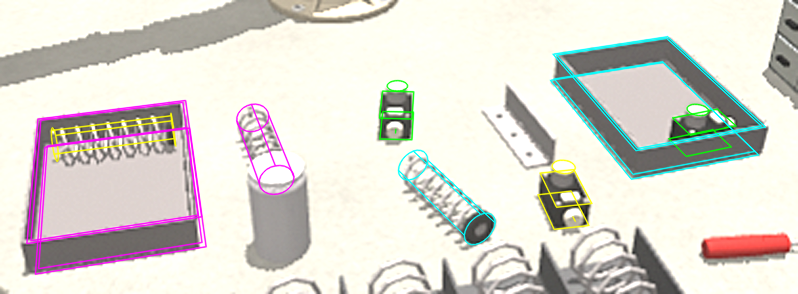

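```bash
cat > plan.py <<'E'
import sys,numpy as np
from scipy.spatial.transform import Rotation as R
from bench import arm
# args: targets "x,y,z,yangle"  -> tool-frame rows, each relative to previous target
o=arm.observe();p=np.array(o['tcp_pos']);r=R.from_rotvec(o['tool_rot'])
y=r.as_matrix()[:,1];print('t',round(o['time'],2),'pos',p.round(1),'yang',round(np.degrees(np.arctan2(y[1],y[0])),1),'tilt',np.round(r.as_matrix()[:2,2],3),'w',round(o['gripper_width'],1),'f',round(o['finger_force'],1),'j1,j7',np.round([o['joints'][0],o['joints'][6]],2))
for a in sys.argv[1:]:
    x,yy,z,an=map(float,a.split(','));an=np.radians(an)
    Y=np.array([np.cos(an),np.sin(an),0]);Z=np.array([0,0,-1.]);g=R.from_matrix(np.c_[np.cross(Y,Z),Y,Z])
    row=np.r_[np.round(r.inv().apply(np.array([x,yy,z])-p),0),np.round((r.inv()*g).as_rotvec(degrees=True),1)]
    print(a,'->',row.tolist())
    p=p+r.apply(row[:3]);r=r*R.from_rotvec(row[3:],degrees=True)
E
python3 plan.py 476,-181,150,-85.3 476,-181,3,-85.3 476,-181,200,-85.3
```

```text
t 0.9 pos [ 144.9 -608.   208.6] yang -76.6 tilt [0. 0.] w 85.4 f 0.0 j1,j7 [ 1.27 -0.05]
476,-181,150,-85.3 -> [421.0, -339.0, 59.0, -0.0, -0.0, 8.7]
476,-181,3,-85.3 -> [0.0, 0.0, 147.0, -0.0, -0.0, -0.0]
476,-181,200,-85.3 -> [0.0, 0.0, -197.0, -0.0, -0.0, -0.0]
```

arm_command(plan=[[[421,-339,59,0,0,8.7],[421,-339,59,0,0,8.7],[421,-339,59,0,0,8.7],[421,-339,59,0,0,8.7],[421,-339,59,0,0,8.7],[421,-339,59,0,0,8.7],[421,-339,59,0,0,8.7],[421,-339,59,0,0,8.7]]], hand=-1, newtons=40)

```text
time: 1.7
tcp_pos: [389.3, -292.0, 165.4]
tool_rot: [3.138, 0.128, 0.001]
contact_force: [0.5, 0.3, 0.1]
gripper_width: 85.4
finger_force: 0.0
```

```bash
python3 plan.py 476,-181,120,-85.3 476,-181,3,-85.3
```

```text
t 1.7 pos [ 389.3 -292.   165.4] yang -85.3 tilt [ 0.001 -0.001] w 85.4 f 0.0 j1,j7 [ 0.79 -0.94]
476,-181,120,-85.3 -> [95.0, -104.0, 45.0, 0.0, -0.0, -0.0]
476,-181,3,-85.3 -> [0.0, 0.0, 117.0, 0.0, -0.0, -0.0]
```

arm_command(plan=[[[95,-104,45,0,0,0],[95,-104,45,0,0,0],[95,-104,45,0,0,0],[95,-104,45,0,0,0]]])

```text
time: 2.1
tcp_pos: [477.1, -174.6, 118.6]
tool_rot: [-3.134, -0.145, 0.001]
contact_force: [0.1, 0.1, -0.3]
gripper_width: 85.0
finger_force: 0.0
```

```bash
python3 - <<'E'
from ov import *
T=snap('top','t1.png')
over(T,[(coil,476,-181.5,0,4.7)],'t1c.png',(200,120,340,250),4)
E
python3 plan.py 476,-181,3,-85.3
```

```text
t 2.15 pos [ 475.7 -178.2  119.3] yang -84.9 tilt [-0.001  0.002] w 85.3 f 0.0 j1,j7 [ 0.6  -1.25]
476,-181,3,-85.3 -> [0.0, 3.0, 116.0, -0.1, 0.0, 0.4]
```

View pics/t1c.png

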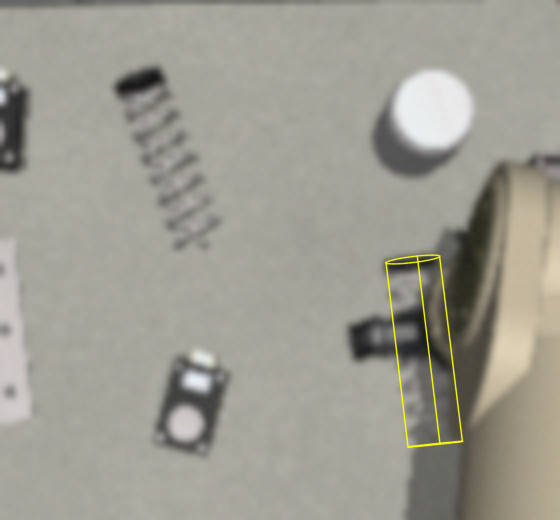

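arm_command(plan=[[[0,0,35,0,0,0],[0,0,70,0,0,0],[0,0,95,0,0,0],[0,0,110,0,0,0],[0,0,116,0,0,0],[0,0,116,0,0,0]]])

```text
time: 2.75
tcp_pos: [473.9, -183.0, 4.0]
tool_rot: [-3.139, -0.127, 0.001]
contact_force: [-0.2, -0.5, 0.1]
gripper_width: 85.4
finger_force: 0.0
```

arm_command(plan=[[[0,0,0,0,0,0],[0,0,0,0,0,0],[0,0,0,0,0,0],[0,0,0,0,0,0],[0,0,0,0,0,0],[0,0,0,0,0,0]]], hand=1, newtons=40)

```text
time: 3.35
tcp_pos: [475.1, -182.4, 5.4]
tool_rot: [3.138, 0.129, 0.002]
contact_force: [-1.5, 0.4, 6.8]
gripper_width: 42.3
finger_force: 39.6
```

```bash
python3 plan.py 476,-181,180,-85.3 491,-366,180,0 491,-366,60,0 491,-366,8,0
```

```text
t 3.35 pos [ 475.1 -182.4    5.4] yang -85.3 tilt [ 0.001 -0.001] w 42.3 f 39.6 j1,j7 [ 0.58 -1.31]
476,-181,180,-85.3 -> [1.0, -1.0, -175.0, 0.1, -0.1, 0.0]
491,-366,180,0 -> [-0.0, 185.0, 0.0, -0.1, -0.0, -85.3]
491,-366,60,0 -> [-0.0, -0.0, 120.0, 0.0, 0.0, 0.0]
491,-366,8,0 -> [-0.0, -0.0, 52.0, 0.0, 0.0, 0.0]
```

arm_command(plan=[[[0,0,-20,0,0,0],[0,0,-60,0,0,0],[0,0,-105,0,0,0],[0,0,-150,0,0,0],[0,0,-175,0,0,0],[0,0,-175,0,0,0]]], newtons=60)

```text
time: 3.95
tcp_pos: [476.8, -182.8, 183.9]
tool_rot: [3.135, 0.129, 0.011]
contact_force: [1.0, 0.5, -1.1]
gripper_width: 40.5
finger_force: 61.0
```

arm_command(plan=[[[0,15,0,0,0,-7],[0,35,0,0,0,-15],[0,55,0,0,0,-23],[0,75,0,0,0,-31],[0,95,0,0,0,-39],[0,115,0,0,0,-47],[0,135,0,0,0,-55],[0,150,0,0,0,-63]]])

```text
time: 4.75
tcp_pos: [485.9, -332.7, 177.6]
tool_rot: [-2.603, -1.755, 0.002]
contact_force: [0.2, -0.7, -1.8]
gripper_width: 40.8
finger_force: 61.0
```

```bash
python3 plan.py 491,-366,180,0
```

```text
t 4.75 pos [ 485.9 -332.7  177.6] yang -22.0 tilt [-0.002  0.001] w 40.8 f 61.0 j1,j7 [0.84 0.06]
491,-366,180,0 -> [-29.0, 17.0, -2.0, -0.1, -0.0, -22.0]
```

arm_command(plan=[[[-8,6,0,0,0,-7],[-20,12,0,0,0,-15],[-29,17,0,0,0,-22],[-29,17,0,0,0,-22],[-29,17,0,0,0,-22],[-29,17,0,0,0,-22]]])

```text
time: 5.35
tcp_pos: [491.5, -363.9, 178.8]
tool_rot: [-2.229, -2.213, -0.0]
contact_force: [-0.4, 1.2, -1.9]
gripper_width: 40.7
finger_force: 61.0
```

```bash
python3 - <<'E'
from ov import *
S=snap('scene','s2.png');T=snap('top')
o=arm.observe();p=o['tcp_pos'];print(np.round(p,1))
I=[(coil,411,-369,4,90),(bin,502,-366,0,0.5),(coil,p[0],p[1],p[2]-3,90)]
over(S,I,'s2c.png',(40,60,240,260),2.9)
over(T,I,'t2c.png',(300,140,420,260),4)
a=cv2.imread('pics/s2c.png');b=cv2.imread('pics/t2c.png');h=max(a.shape[0],b.shape[0])
c=np.zeros((h,a.shape[1]+b.shape[1],3),np.uint8);c[:a.shape[0],:a.shape[1]]=a;c[:b.shape[0],a.shape[1]:]=b
c=cv2.resize(c,None,fx=.74,fy=.74,interpolation=cv2.INTER_AREA);print(c.shape);cv2.imwrite('pics/j2.png',c)
E
python3 plan.py 491,-366,60,0 491,-366,9,0
```

```text
[ 491.7 -364.1  179.2]
(429, 784, 3)
t 5.45 pos [ 491.7 -364.1  179.2] yang -0.3 tilt [-0.  0.] w 41.0 f 61.0 j1,j7 [0.9  0.46]
491,-366,60,0 -> [-2.0, -1.0, 119.0, -0.0, -0.0, -0.3]
491,-366,9,0 -> [0.0, 0.0, 51.0, -0.0, -0.0, -0.0]
```

View pics/j2.png

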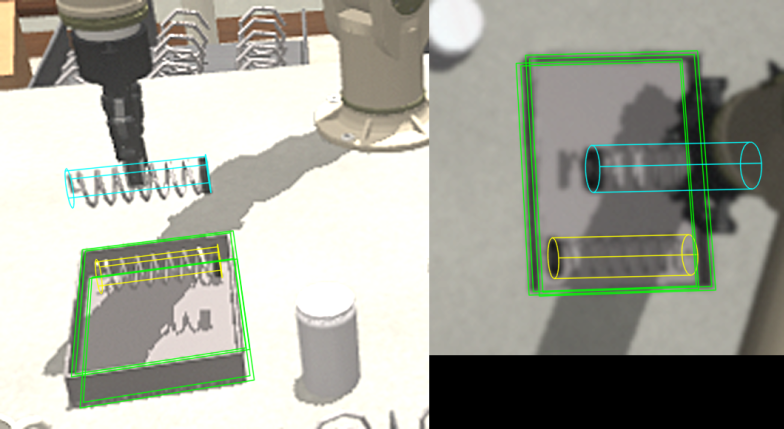

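arm_command(plan=[[[-2,-1,40,0,0,0],[-2,-1,80,0,0,0],[-2,-1,115,0,0,0],[-2,-1,140,0,0,0],[-2,-1,155,0,0,0],[-2,-1,164,0,0,0],[-2,-1,169,0,0,0],[-2,-1,169,0,0,0]]])

```text
time: 6.25
tcp_pos: [491.0, -367.1, 10.7]
tool_rot: [2.227, 2.215, 0.0]
contact_force: [-0.6, -0.4, -2.1]
gripper_width: 40.6
finger_force: 61.0
```

```bash
python3 plan.py 491,-366,9,0
```

```text
t 6.25 pos [ 491.  -367.1   10.7] yang -0.3 tilt [ 0.001 -0.   ] w 40.6 f 61.0 j1,j7 [0.88 0.41]
491,-366,9,0 -> [1.0, 0.0, 2.0, 0.0, 0.0, -0.3]
```

arm_command(plan=[[[0,0,1,0,0,0],[0,0,2,0,0,0],[0,0,2,0,0,0],[0,0,2,0,0,0]]])

```text
time: 6.65
tcp_pos: [491.3, -367.5, 9.8]
tool_rot: [2.226, 2.214, 0.0]
contact_force: [-1.1, 1.3, 6.0]
gripper_width: 40.9
finger_force: 62.3
```

arm_command(plan=[[[0,0,0,0,0,0],[0,0,0,0,0,0],[0,0,0,0,0,0],[0,0,0,0,0,0]]], hand=-0.5)

```text
time: 7.05
tcp_pos: [490.5, -366.9, 8.1]
tool_rot: [-2.227, -2.215, -0.0]
contact_force: [0.5, 0.2, 0.4]
gripper_width: 63.7
finger_force: 0.0
```

arm_command(plan=[[[0,0,-30,0,0,0],[0,0,-75,0,0,0],[0,0,-120,0,0,0],[0,0,-170,0,0,0],[0,0,-190,0,0,0]]])

```text
time: 7.55
tcp_pos: [492.3, -367.8, 204.1]
tool_rot: [2.222, 2.211, 0.002]
contact_force: [1.7, 0.5, -0.3]
gripper_width: 64.0
finger_force: 0.0
```

```bash
python3 plan.py 632,21,200,-72.6 632,21,110,-72.6
```

```text
t 7.55 pos [ 492.3 -367.8  204.1] yang -0.3 tilt [ 0.006 -0.004] w 64.0 f 0.0 j1,j7 [0.91 0.47]
632,21,200,-72.6 -> [390.0, 138.0, 3.0, 0.5, -0.0, 72.3]
632,21,110,-72.6 -> [-0.0, 0.0, 90.0, -0.0, 0.0, 0.0]
```

arm_command(plan=[[[390,138,3,0,0,72.3],[390,138,3,0,0,72.3],[390,138,3,0,0,72.3],[390,138,3,0,0,72.3],[390,138,3,0,0,72.3],[390,138,3,0,0,72.3],[390,138,3,0,0,72.3],[390,138,3,0,0,72.3]]], hand=-1)

```text
time: 8.35
tcp_pos: [619.4, -9.0, 195.5]
tool_rot: [3.072, 0.659, 0.0]
contact_force: [0.8, -1.3, -0.0]
gripper_width: 85.3
finger_force: 0.0
```

```bash
python3 plan.py 632,21,110,-72.6 632,21,4,-72.6
```

```text
t 8.35 pos [619.4  -9.  195.5] yang -65.8 tilt [ 0. -0.] w 85.3 f 0.0 j1,j7 [ 0.26 -1.3 ]
632,21,110,-72.6 -> [24.0, -22.0, 86.0, 0.0, -0.0, 6.8]
632,21,4,-72.6 -> [-0.0, -0.0, 106.0, 0.0, -0.0, 0.0]
```

arm_command(plan=[[[20,-18,70,0,0,6.8],[24,-22,86,0,0,6.8],[24,-22,86,0,0,6.8],[24,-22,86,0,0,6.8],[24,-22,86,0,0,6.8]]])

```text
time: 8.85
tcp_pos: [633.0, 18.1, 112.1]
tool_rot: [3.103, 0.483, 0.005]
contact_force: [0.5, -1.0, 0.9]
gripper_width: 85.7
finger_force: 0.0
```

```bash
python3 plan.py 632,21,4,-72.6
```

```text
t 8.85 pos [633.   18.1 112.1] yang -72.3 tilt [ 0.003 -0.   ] w 85.7 f 0.0 j1,j7 [ 0.2  -1.48]
632,21,4,-72.6 -> [-0.0, -3.0, 108.0, 0.1, -0.2, 0.3]
```

arm_command(plan=[[[0,-2,35,0,0,0],[0,-2,70,0,0,0],[0,-2,92,0,0,0],[0,-2,103,0,0,0],[0,-2,107,0,0,0],[0,-2,107,0,0,0]]])

```text
time: 9.45
tcp_pos: [632.2, 20.9, 4.0]
tool_rot: [3.104, 0.484, 0.003]
contact_force: [-0.4, 0.7, 0.1]
gripper_width: 85.4
finger_force: 0.0
```

arm_command(plan=[[[0,0,0,0,0,0],[0,0,0,0,0,0],[0,0,0,0,0,0],[0,0,0,0,0,0],[0,0,0,0,0,0],[0,0,0,0,0,0]]], hand=1, newtons=50)

```text
time: 10.05
tcp_pos: [631.9, 21.2, 4.0]
tool_rot: [3.103, 0.485, 0.003]
contact_force: [-1.6, -0.9, 5.7]
gripper_width: 41.9
finger_force: 49.9
```

```bash
python3 plan.py 632,21,210,-72.6 572,-366,210,0
```

```text
t 10.05 pos [631.9  21.2   4. ] yang -72.2 tilt [ 0.002 -0.   ] w 41.9 f 49.9 j1,j7 [ 0.18 -1.52]
632,21,210,-72.6 -> [0.0, 0.0, -206.0, 0.1, -0.1, 0.4]
572,-366,210,0 -> [-172.0, 352.0, -0.0, -0.0, -0.0, -72.6]
```

arm_command(plan=[[[0,0,-20,0,0,0],[0,0,-65,0,0,0],[0,0,-112,0,0,0],[0,0,-160,0,0,0],[0,0,-206,0,0,0],[0,0,-206,0,0,0]]])

```text
time: 10.65
tcp_pos: [634.5, 22.2, 217.1]
tool_rot: [3.103, 0.485, 0.02]
contact_force: [0.9, 0.3, -0.9]
gripper_width: 42.2
finger_force: 51.1
```

arm_command(plan=[[[-12,25,0,0,0,-6],[-32,65,0,0,0,-14],[-53,110,0,0,0,-22],[-75,155,0,0,0,-30],[-97,200,0,0,0,-38],[-119,245,0,0,0,-46],[-141,288,0,0,0,-54],[-158,322,0,0,0,-62]]])

```text
time: 11.45
tcp_pos: [577.2, -337.3, 207.8]
tool_rot: [-2.408, -2.018, 0.002]
contact_force: [1.3, -0.0, -1.3]
gripper_width: 41.6
finger_force: 51.1
```

```bash
python3 plan.py 572,-366,180,0
```

```text
t 11.45 pos [ 577.2 -337.3  207.8] yang -10.1 tilt [-0.001 -0.001] w 41.6 f 51.1 j1,j7 [0.77 0.17]
572,-366,180,0 -> [-29.0, -0.0, 28.0, -0.1, 0.1, -10.1]
```

arm_command(plan=[[[-20,0,10,0,0,-5],[-29,0,28,0,0,-10.1],[-29,0,28,0,0,-10.1],[-29,0,28,0,0,-10.1],[-29,0,28,0,0,-10.1]]])

```text
time: 11.95
tcp_pos: [574.7, -360.6, 181.6]
tool_rot: [2.223, 2.218, 0.002]
contact_force: [0.1, -0.2, -1.3]
gripper_width: 41.8
finger_force: 51.1
```

```bash
python3 plan.py 572,-366,8,0
```

```text
t 11.95 pos [ 574.7 -360.6  181.6] yang -0.1 tilt [0.001 0.   ] w 41.8 f 51.1 j1,j7 [0.81 0.36]
572,-366,8,0 -> [-5.0, -3.0, 174.0, 0.1, -0.0, -0.1]
```

arm_command(plan=[[[-4,-2,40,0,0,0],[-4,-2,80,0,0,0],[-4,-2,115,0,0,0],[-4,-2,142,0,0,0],[-4,-2,158,0,0,0],[-4,-2,168,0,0,0],[-4,-2,171,0,0,0],[-4,-2,171,0,0,0]]])

```text
time: 12.75
tcp_pos: [572.5, -366.1, 10.5]
tool_rot: [2.223, 2.218, 0.001]
contact_force: [0.3, -0.0, -0.7]
gripper_width: 42.3
finger_force: 51.1
```

```bash
python3 plan.py 572,-366,8,0
```

```text
t 12.75 pos [ 572.5 -366.1   10.5] yang -0.1 tilt [ 0.001 -0.001] w 42.3 f 51.1 j1,j7 [0.81 0.32]
572,-366,8,0 -> [0.0, -1.0, 3.0, 0.1, 0.0, -0.1]
```

arm_command(plan=[[[0,0,1,0,0,0],[0,0,2,0,0,0],[0,0,2,0,0,0],[0,0,2,0,0,0]]])

```text
time: 13.15
tcp_pos: [572.1, -366.3, 8.2]
tool_rot: [2.223, 2.218, 0.0]
contact_force: [0.7, 0.5, 1.9]
gripper_width: 41.6
finger_force: 51.4
```

arm_command(plan=[[[0,0,0,0,0,0],[0,0,0,0,0,0],[0,0,0,0,0,0],[0,0,0,0,0,0]]], hand=-0.5)

```text
time: 13.55
tcp_pos: [571.8, -366.0, 7.5]
tool_rot: [-2.224, -2.219, -0.0]
contact_force: [0.6, 0.1, 0.4]
gripper_width: 64.1
finger_force: 0.0
```

arm_command(plan=[[[0,0,-30,0,0,0],[0,0,-75,0,0,0],[0,0,-120,0,0,0],[0,0,-170,0,0,0],[0,0,-210,0,0,0]]])

```text
time: 14.05
tcp_pos: [572.1, -366.0, 220.9]
tool_rot: [2.222, 2.217, 0.001]
contact_force: [0.6, -0.4, 0.3]
gripper_width: 64.0
finger_force: 0.0
```

```bash
python3 plan.py 436,7,210,-106 436,7,120,-106 667,164,200,-94
```

```text
t 14.05 pos [ 572.1 -366.   220.9] yang -0.1 tilt [ 0.002 -0.001] w 64.0 f 0.0 j1,j7 [0.81 0.38]
436,7,210,-106 -> [373.0, -137.0, 10.0, 0.1, -0.1, 105.9]
436,7,120,-106 -> [0.0, 0.0, 90.0, 0.0, -0.0, -0.0]
667,164,200,-94 -> [179.0, -214.0, -80.0, 0.0, -0.0, -12.0]
```

arm_command(plan=[[[49,6,0,0,0,8],[98,12,0,0,0,16],[147,18,0,0,0,24],[196,24,0,0,0,32],[245,30,0,0,0,40],[294,36,0,0,0,48],[343,42,0,0,0,56],[390,48,0,0,0,64]]], hand=-1)

```text
time: 14.85
tcp_pos: [620.5, 26.1, 217.8]
tool_rot: [3.064, 0.695, 0.001]
contact_force: [0.9, -1.3, -0.2]
gripper_width: 85.4
finger_force: 0.0
```

```bash
python3 plan.py 667,164,130,-94 667,164,7,-94
```

```text
t 14.85 pos [620.5  26.1 217.8] yang -64.4 tilt [0. 0.] w 85.4 f 0.0 j1,j7 [ 0.22 -1.34]
667,164,130,-94 -> [101.0, -104.0, 88.0, -0.0, -0.0, 29.6]
667,164,7,-94 -> [0.0, -0.0, 123.0, -0.0, -0.0, -0.0]
```

arm_command(plan=[[[25,-26,22,0,0,8],[51,-52,44,0,0,16],[76,-78,66,0,0,24],[101,-104,88,0,0,29.6],[101,-104,88,0,0,29.6],[101,-104,88,0,0,29.6],[101,-104,88,0,0,29.6]]])

```text
time: 15.55
tcp_pos: [666.7, 160.2, 130.2]
tool_rot: [3.139, -0.103, 0.002]
contact_force: [-0.1, -0.9, 0.2]
gripper_width: 85.4
finger_force: 0.0
```

```bash
python3 - <<'E'
from ov import *
S=snap('scene');T=snap('top')
p=arm.observe()['tcp_pos']
I=[(motor,667,164,0,-4),(lambda:box(-11,11,-57,-43,0,40)+box(-11,11,43,57,0,40),p[0],p[1],p[2]+13,-4)]
over(S,I,'s3c.png',(260,80,380,240),3)
over(T,[(coil,411,-369,4,90),(coil,491,-367,4,90),(coil,572,-366,4,90),(bin,502,-366,0,.5)]+I,'t3c.png',(160,120,410,250),1.7)
a=cv2.imread('pics/s3c.png');b=cv2.imread('pics/t3c.png');h=max(a.shape[0],b.shape[0])
c=np.zeros((h,a.shape[1]+b.shape[1],3),np.uint8);c[:a.shape[0],:a.shape[1]]=a;c[:b.shape[0],a.shape[1]:]=b
print(c.shape);cv2.imwrite('pics/j3.png',c)
E
python3 plan.py 667,164,7,-94
```

```text
(480, 785, 3)
t 15.65 pos [667.  159.7 130.8] yang -93.8 tilt [ 0.002 -0.   ] w 85.4 f 0.0 j1,j7 [-0.05 -2.05]
667,164,7,-94 -> [-1.0, -4.0, 124.0, 0.0, -0.1, 0.2]
```

View pics/j3.png

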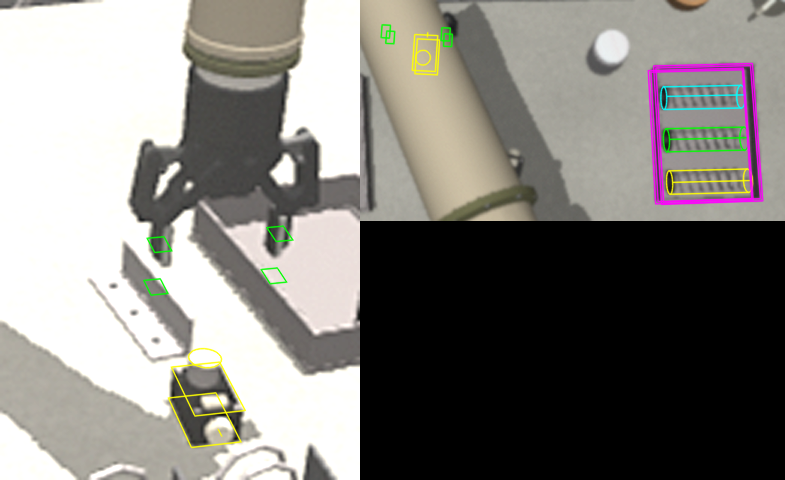

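arm_command(plan=[[[0,-3,35,0,0,0],[0,-3,70,0,0,0],[0,-3,98,0,0,0],[0,-3,115,0,0,0],[0,-3,124,0,0,0],[0,-3,124,0,0,0]]])

```text
time: 16.25
tcp_pos: [666.3, 163.8, 5.2]
tool_rot: [3.14, -0.103, -0.001]
contact_force: [-0.1, 0.1, 0.3]
gripper_width: 85.5
finger_force: 0.0
```

arm_command(plan=[[[0,0,0,0,0,0],[0,0,0,0,0,0],[0,0,0,0,0,0],[0,0,0,0,0,0],[0,0,0,0,0,0],[0,0,0,0,0,0]]], hand=1, newtons=50)

```text
time: 16.85
tcp_pos: [667.3, 164.9, 7.5]
tool_rot: [-3.139, 0.102, -0.004]
contact_force: [-0.8, -0.5, 6.9]
gripper_width: 41.0
finger_force: 49.7
```

```bash
python3 plan.py 667,164,190,-94 499,357,190,3
```

```text
t 16.85 pos [667.3 164.9   7.5] yang -93.7 tilt [0.003 0.001] w 41.0 f 49.7 j1,j7 [-0.06 -2.08]
667,164,190,-94 -> [0.0, 1.0, -183.0, -0.0, -0.1, 0.3]
499,357,190,3 -> [-181.0, -181.0, 0.0, 0.0, -0.1, -97.0]
```

arm_command(plan=[[[0,0,-20,0,0,0],[0,0,-65,0,0,0],[0,0,-110,0,0,0],[0,0,-155,0,0,0],[0,0,-183,0,0,0],[0,0,-183,0,0,0]]])

```text
time: 17.45
tcp_pos: [668.7, 165.6, 195.3]
tool_rot: [-3.137, 0.102, -0.015]
contact_force: [0.8, 0.1, -2.0]
gripper_width: 41.4
finger_force: 51.0
```

arm_command(plan=[[[-12,-12,0,0,0,-6],[-30,-30,0,0,0,-14],[-48,-48,0,0,0,-22],[-66,-66,0,0,0,-30],[-84,-84,0,0,0,-38],[-102,-102,0,0,0,-46],[-120,-120,0,0,0,-54],[-135,-135,0,0,0,-62]]])

```text
time: 18.25
tcp_pos: [538.6, 309.0, 187.7]
tool_rot: [-2.738, -1.539, 0.002]
contact_force: [0.2, 0.6, -2.0]
gripper_width: 41.5
finger_force: 51.0
```

```bash
python3 plan.py 499,357,170,3
```

```text
t 18.25 pos [538.6 309.  187.7] yang -31.3 tilt [-0.001 -0.   ] w 41.5 f 51.0 j1,j7 [-0.13 -1.31]
499,357,170,3 -> [20.0, -59.0, 18.0, -0.1, 0.0, -34.3]
```

arm_command(plan=[[[5,-15,4,0,0,-8],[10,-30,8,0,0,-16],[15,-45,13,0,0,-24],[20,-56,18,0,0,-32],[20,-59,18,0,0,-34.3],[20,-59,18,0,0,-34.3],[20,-59,18,0,0,-34.3]]])

```text
time: 18.95
tcp_pos: [500.8, 355.5, 170.0]
tool_rot: [2.173, 2.269, -0.001]
contact_force: [-0.7, 0.4, -1.0]
gripper_width: 41.0
finger_force: 51.0
```

```bash
python3 plan.py 499,357,12,3
python3 - <<'E'
from ov import *
S=snap('scene');T=snap('top')
p=arm.observe()['tcp_pos']
I=[(bin,493,362,0,3),(motor,578,397,4,95),(motor,499,357,4,93),(motor,p[0],p[1],p[2]-6,93)]
over(S,I,'s4c.png',(290,60,450,230),2.5)
over(T,I,'t4c.png',(95,140,195,270),4)
a=cv2.imread('pics/s4c.png');b=cv2.imread('pics/t4c.png');h=max(a.shape[0],b.shape[0])
c=np.zeros((h,a.shape[1]+b.shape[1],3),np.uint8);c[:a.shape[0],:a.shape[1]]=a;c[:b.shape[0],a.shape[1]:]=b
print(c.shape);cv2.imwrite('pics/j4.png',c)
E
```

```text
t 18.95 pos [500.8 355.5 170. ] yang 2.5 tilt [-0.    -0.001] w 41.0 f 51.0 j1,j7 [-0.13 -0.86]
499,357,12,3 -> [2.0, -2.0, 158.0, -0.0, 0.0, -0.5]
(520, 800, 3)
```

View pics/j4.png

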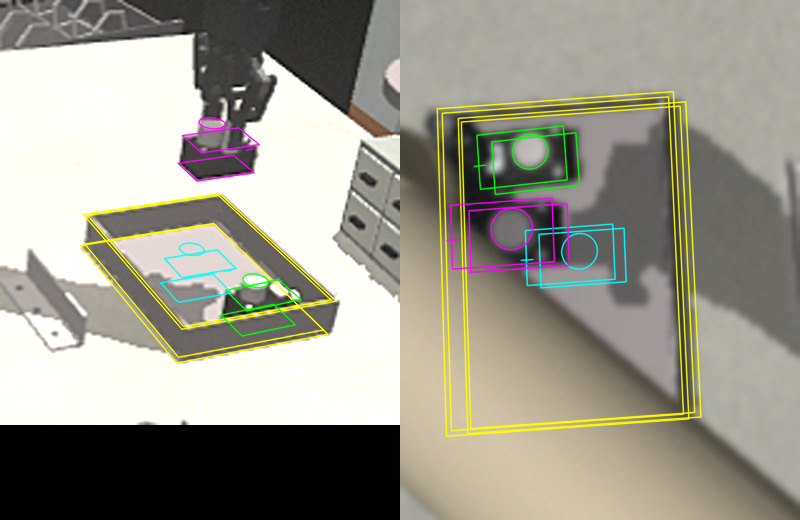

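arm_command(plan=[[[2,-4,40,0,0,-0.5],[2,-4,80,0,0,-0.5],[2,-4,112,0,0,-0.5],[2,-4,135,0,0,-0.5],[2,-4,148,0,0,-0.5],[2,-4,155,0,0,-0.5],[2,-4,157,0,0,-0.5],[2,-4,157,0,0,-0.5]]])

```text
time: 19.85
tcp_pos: [497.2, 358.3, 14.5]
tool_rot: [2.161, 2.28, 0.002]
contact_force: [-0.3, -0.1, -1.5]
gripper_width: 40.6
finger_force: 51.0
```

```bash
python3 plan.py 497,357,10,3
```

```text
t 19.85 pos [497.2 358.3  14.5] yang 3.1 tilt [0.001 0.001] w 40.6 f 51.0 j1,j7 [-0.17 -0.94]
497,357,10,3 -> [-1.0, -0.0, 4.0, 0.1, -0.0, 0.1]
```

arm_command(plan=[[[0,0,1,0,0,0],[0,0,2,0,0,0],[0,0,3,0,0,0],[0,0,3,0,0,0],[0,0,3,0,0,0]]])

```text
time: 20.35
tcp_pos: [497.1, 358.2, 11.5]
tool_rot: [2.161, 2.28, 0.002]
contact_force: [-0.6, -2.1, 6.4]
gripper_width: 40.7
finger_force: 52.4
```

arm_command(plan=[[[0,0,0,0,0,0],[0,0,0,0,0,0],[0,0,0,0,0,0],[0,0,0,0,0,0]]], hand=-0.4)

```text
time: 20.75
tcp_pos: [496.6, 357.9, 10.4]
tool_rot: [-2.161, -2.28, 0.0]
contact_force: [-0.1, 0.5, -0.3]
gripper_width: 59.8
finger_force: 0.0
```

arm_command(plan=[[[0,0,-20,0,0,0],[0,0,-65,0,0,0],[0,0,-110,0,0,0],[0,0,-155,0,0,0],[0,0,-190,0,0,0],[0,0,-190,0,0,0]]])

```text
time: 21.35
tcp_pos: [498.3, 360.2, 206.7]
tool_rot: [2.16, 2.279, 0.015]
contact_force: [-0.4, 0.2, -0.6]
gripper_width: 59.7
finger_force: 0.0
```

```bash
python3 plan.py 435,7,150,-106 435,7,7,-106
```

```text
t 21.35 pos [498.3 360.2 206.7] yang 3.1 tilt [0.008 0.006] w 59.7 f 0.0 j1,j7 [-0.14 -0.85]
435,7,150,-106 -> [-350.0, -83.0, 54.0, 0.0, -0.6, 109.1]
435,7,7,-106 -> [0.0, -1.0, 143.0, -0.0, -0.0, -0.0]
```

arm_command(plan=[[[-25,-6,0,0,0,8],[-50,-12,0,0,0,16],[-75,-18,0,0,0,24],[-100,-24,0,0,0,32],[-125,-30,0,0,0,40],[-150,-36,0,0,0,48],[-175,-42,0,0,0,56],[-200,-48,0,0,0,64]]], hand=-1)

```text
time: 22.15
tcp_pos: [458.8, 154.4, 199.9]
tool_rot: [-3.043, -0.78, 0.001]
contact_force: [0.3, 0.2, -1.4]
gripper_width: 85.2
finger_force: 0.0
```

```bash
python3 plan.py 435,7,150,-106
```

```text
t 22.15 pos [458.8 154.4 199.9] yang -61.3 tilt [-0.001 -0.   ] w 85.2 f 0.0 j1,j7 [ 0.14 -1.52]
435,7,150,-106 -> [-92.0, 118.0, 50.0, 0.0, 0.0, 44.7]
```

arm_command(plan=[[[-17,22,10,0,0,8],[-34,43,20,0,0,16],[-51,64,30,0,0,24],[-68,86,40,0,0,32],[-84,108,50,0,0,40],[-92,118,50,0,0,44.7],[-92,118,50,0,0,44.7],[-92,118,50,0,0,44.7]]])

```text
time: 22.95
tcp_pos: [436.3, 8.3, 150.4]
tool_rot: [-3.113, 0.423, -0.0]
contact_force: [0.5, 0.2, 0.0]
gripper_width: 85.4
finger_force: 0.0
```

```bash
python3 plan.py 435,7,7,-106
```

```text
t 22.95 pos [436.3   8.3 150.4] yang -105.5 tilt [0. 0.] w 85.4 f 0.0 j1,j7 [ 0.3  -1.94]
435,7,7,-106 -> [-1.0, 2.0, 143.0, -0.0, 0.0, 0.5]
```

arm_command(plan=[[[0,1,40,0,0,0],[0,1,80,0,0,0],[0,1,112,0,0,0],[0,1,132,0,0,0],[0,1,143,0,0,0],[0,1,143,0,0,0],[0,1,143,0,0,0]]])

```text
time: 23.65
tcp_pos: [436.9, 7.5, 8.3]
tool_rot: [-3.112, 0.424, -0.002]
contact_force: [-0.7, -0.2, -0.2]
gripper_width: 85.2
finger_force: 0.0
```

arm_command(plan=[[[0,0,0,0,0,0],[0,0,0,0,0,0],[0,0,0,0,0,0],[0,0,0,0,0,0],[0,0,0,0,0,0],[0,0,0,0,0,0]]], hand=1, newtons=50)

```text
time: 24.25
tcp_pos: [436.7, 6.6, 8.7]
tool_rot: [3.112, -0.427, 0.002]
contact_force: [-3.5, -0.4, 12.1]
gripper_width: 40.0
finger_force: 48.9
```

```bash
python3 plan.py 435,7,190,-106 417,353,190,3
```

```text
t 24.25 pos [436.7   6.6   8.7] yang -105.6 tilt [ 0.001 -0.   ] w 40.0 f 48.9 j1,j7 [ 0.27 -2.03]
435,7,190,-106 -> [-1.0, 0.0, -181.0, 0.0, -0.1, 0.4]
417,353,190,3 -> [-113.0, -327.0, -0.0, -0.0, 0.0, -109.0]
```

arm_command(plan=[[[0,0,-20,0,0,0],[0,0,-65,0,0,0],[0,0,-110,0,0,0],[0,0,-155,0,0,0],[0,0,-181,0,0,0],[0,0,-181,0,0,0]]])

```text
time: 24.85
tcp_pos: [438.3, 6.9, 192.7]
tool_rot: [-3.112, 0.427, -0.012]
contact_force: [0.8, -0.3, -2.2]
gripper_width: 39.2
finger_force: 50.8
```

arm_command(plan=[[[-8,-22,0,0,0,-7],[-16,-46,0,0,0,-15],[-24,-70,0,0,0,-23],[-32,-94,0,0,0,-31],[-40,-118,0,0,0,-39],[-48,-142,0,0,0,-47],[-57,-166,0,0,0,-55],[-65,-190,0,0,0,-63]]])

```text
time: 25.65
tcp_pos: [423.7, 207.9, 187.2]
tool_rot: [-2.873, -1.27, 0.003]
contact_force: [0.8, 0.4, -2.5]
gripper_width: 39.3
finger_force: 50.5
```

```bash
python3 plan.py 417,353,170,3
```

```text
t 25.65 pos [423.7 207.9 187.2] yang -42.3 tilt [-0.002 -0.001] w 39.3 f 50.5 j1,j7 [ 0.08 -1.32]
417,353,170,3 -> [103.0, -103.0, 17.0, -0.1, 0.1, -45.3]
```

arm_command(plan=[[[18,-18,3,0,0,-8],[36,-36,6,0,0,-16],[54,-54,9,0,0,-24],[72,-72,12,0,0,-32],[90,-90,15,0,0,-40],[103,-103,17,0,0,-45.3],[103,-103,17,0,0,-45.3],[103,-103,17,0,0,-45.3]]])

```text
time: 26.45
tcp_pos: [417.9, 352.3, 170.2]
tool_rot: [-2.169, -2.271, 0.003]
contact_force: [-0.7, -1.5, -1.9]
gripper_width: 39.2
finger_force: 50.6
```

```bash
python3 plan.py 417,353,13,3
python3 - <<'E'
from ov import *
S=snap('scene');T=snap('top')
p=arm.observe()['tcp_pos']
fin=lambda:box(26,40,-11,11,0,0)+box(-40,-26,-11,11,0,0)
I=[(bin,493,362,0,3),(motor,578,397,4,95),(motor,497,357,4,93),(motor,417,353,4,93)]
over(S,I+[(motor,p[0],p[1],p[2]-7,93),(fin,417,353,10,3)],'s5c.png',(290,60,450,230),2.5)
over(T,I,'t5c.png',(95,140,195,270),4)
a=cv2.imread('pics/s5c.png');b=cv2.imread('pics/t5c.png');h=max(a.shape[0],b.shape[0])
c=np.zeros((h,a.shape[1]+b.shape[1],3),np.uint8);c[:a.shape[0],:a.shape[1]]=a;c[:b.shape[0],a.shape[1]:]=b
cv2.imwrite('pics/j5.png',c)
E
```

```text
t 26.45 pos [417.9 352.3 170.2] yang 2.6 tilt [-0.002 -0.001] w 39.2 f 50.6 j1,j7 [-0.12 -0.91]
417,353,13,3 -> [1.0, -1.0, 157.0, -0.1, 0.1, -0.4]
```

View pics/j5.png

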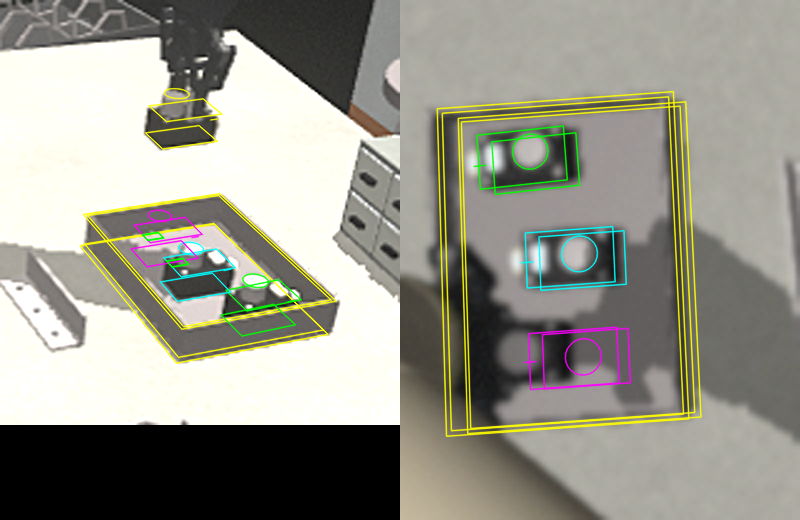

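arm_command(plan=[[[1,0,40,0,0,-0.4],[1,0,80,0,0,-0.4],[1,0,112,0,0,-0.4],[1,0,135,0,0,-0.4],[1,0,147,0,0,-0.4],[1,0,153,0,0,-0.4],[1,0,155,0,0,-0.4],[1,0,155,0,0,-0.4]]])

```text
time: 27.35
tcp_pos: [419.2, 354.2, 17.5]
tool_rot: [2.161, 2.279, 0.002]
contact_force: [0.3, 0.2, -1.6]
gripper_width: 39.6
finger_force: 50.8
```

```bash
python3 plan.py 418,353,12,3
```

```text
t 27.35 pos [419.2 354.2  17.5] yang 3.0 tilt [0.001 0.001] w 39.6 f 50.8 j1,j7 [-0.18 -1.01]
418,353,12,3 -> [-1.0, -1.0, 5.0, 0.1, -0.0, 0.0]
```

arm_command(plan=[[[0,0,1,0,0,0],[0,0,2,0,0,0],[0,0,3,0,0,0],[0,0,4,0,0,0],[0,0,4,0,0,0],[0,0,4,0,0,0]]])

```text
time: 27.95
tcp_pos: [418.8, 354.0, 13.0]
tool_rot: [2.161, 2.28, 0.001]
contact_force: [-0.7, -1.9, 5.6]
gripper_width: 39.3
finger_force: 55.1
```

Touching; release gently and retract.

arm_command(plan=[[[0,0,0,0,0,0],[0,0,0,0,0,0],[0,0,0,0,0,0],[0,0,0,0,0,0]]], hand=-0.25)

```text
time: 28.35
tcp_pos: [418.6, 353.8, 12.4]
tool_rot: [-2.161, -2.28, -0.0]
contact_force: [0.2, -0.1, -0.3]
gripper_width: 53.5
finger_force: 0.0
```

arm_command(plan=[[[0,0,-15,0,0,0],[0,0,-55,0,0,0],[0,0,-100,0,0,0],[0,0,-145,0,0,0],[0,0,-190,0,0,0],[0,0,-190,0,0,0]]])

```text
time: 28.95
tcp_pos: [420.3, 356.8, 210.4]
tool_rot: [2.159, 2.28, 0.018]
contact_force: [-0.2, 0.6, -0.2]
gripper_width: 53.6
finger_force: 0.0
```

arm_command(plan=[[[-45,0,0,0,0,0],[-90,0,0,0,0,0],[-135,0,0,0,0,0],[-180,0,0,0,0,0],[-220,0,0,0,0,0],[-220,0,0,0,0,0],[-220,0,0,0,0,0],[-220,0,0,0,0,0]]])

```text
time: 29.75
tcp_pos: [430.1, 135.4, 203.0]
tool_rot: [2.159, 2.282, 0.001]
contact_force: [0.2, 0.7, -0.4]
gripper_width: 53.5
finger_force: 0.0
```

```bash
python3 plan.py
python3 - <<'E'
from ov import *
S=snap('scene');T=snap('top')
over(S,[],'s6c.png',(60,110,440,240),2.1)
over(T,[(bin,493,362,0,3),(bin,502,-366,0,.5)],'t6c.png',(95,125,405,255),2.58)
a=cv2.imread('pics/s6c.png');b=cv2.imread('pics/t6c.png');h=a.shape[0]+b.shape[0]
c=np.zeros((h,800,3),np.uint8);c[:a.shape[0],:a.shape[1]]=a[:,:800];c[a.shape[0]:,:b.shape[1]]=b[:,:800]
print(c.shape);cv2.imwrite('pics/j6.png',c)
E
```

```text
t 29.75 pos [430.1 135.4 203. ] yang 3.2 tilt [0.001 0.001] w 53.5 f 0.0 j1,j7 [ 0.31 -0.34]
(608, 800, 3)
```

View pics/j6.png

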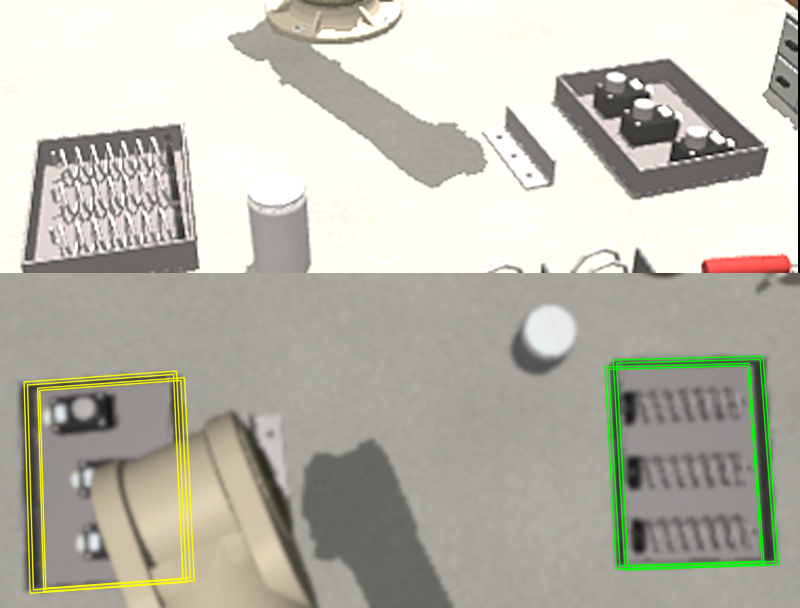

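The last picture shows three spirals flat and parallel in the coil bin (bottom view, about (685,405), (690,470), (695,535)). Three upright motors stand apart in the motor bin (top view, about (615,90), (645,118), (697,145)), and the can and bracket look where they were.

```bash
python3 -c "
from bench import arm
print(arm.sign_off())"
```

```text
the job is handed in; nothing more can be done
None
```

The job is handed in at about 30 s: both spirals lie flat in the spiral bin, both motors stand upright and spaced out in the motor bin, and I saw no sign that the bracket or can had moved; sign-off returned no verdict.

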